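# Hang the spool holder and ear defenders on the swing-out rail

## Task

Swing the pegboard's hinged rail out until it stands square to the board. Then thread the black spool holder over the rail's free end so that it hangs by its top bar on the inner part, between the board and the red band, and after that hang the red ear defenders by their headband astride the rail on the outer part, between the red band and the ball tip. Keep both upright, leave the rail out, and leave the bottle, the palette and the caliper where they are.

Things in the scene. Friction and masses are not known exactly. Their poses are not given: they have to be found in the camera images.
- rack: White upright pegboard 340 mm wide, 12 mm thick, top at 225 mm, on two steel feet; fixed to the bench. Origin on the bench below the board's front face, at the hinge's place along the board; the board runs along its x axis, from x = -280 to +60 mm, and its front faces -y. The rail's hinge axis is vertical, 45 mm in front of the board.
- rail (a joint): Angle of the hinged rail (rad): 0 = folded parallel to the board (pointing along the rack's -x), 1.57 = square to the board (pointing along the rack's -y), stop at 1.65. Stiff hinge (about 0.25 N m): stays where it is left. The rail is a level aluminium bar of 14 mm diameter, its axis 165 mm above the bench. A red band lies 140 to 150 mm from the hinge axis.
- rail_hinge (a point): On the hinge axis, at the height of the rail's axis. Its -x axis points along the rail to the tip.
- rail_tip (a point): Centre of the black ball (22 mm diameter) at the rail's free end, 255 mm from the hinge; axes as rail_hinge.
- inner_place (a point): On the rail's axis, 95 mm from the hinge: middle of the inner part, for the spool holder; axes as rail_hinge.
- outer_place (a point): On the rail's axis, 200 mm from the hinge: middle of the outer part, for the ear defenders; axes as rail_hinge.
- spool_holder: Black nylon frame with a copper wire spool low in it; foot 90 (x) by 60 mm (y), 130 mm high, 0.25 kg. Origin at the centre of its underside, z up. The top bar runs along x: 90 mm long, 30 mm deep (y), from 114 to 130 mm height; grip it across its y depth. The window for the rail goes through along y: 70 mm wide (x), from 73 mm (top of the spool) to 114 mm height.
- holder_eye (a point): Middle of the underside of the holder's top bar, 114 mm above its origin.
- ear_defenders: Red ear defenders standing on their cups, black headband arching above along x; 146 (x) by 60 (y) by 135 mm high, 0.24 kg. Origin midway between the cups at bench height, z up. The cups are 75 mm high with a 66 mm clear gap between their cushions, open below. The padded crown is 62 mm long (x), 30 mm deep (y), from 117 to 135 mm height; grip it across its y depth.
- ears_crown (a point): Middle of the underside of the headband's padded crown, 117 mm above the origin.
- bottle: Clear bottle with blue cap, 60 mm diameter, 150 mm high, standing; origin at the centre of its underside. Not to be moved.
- palette: White ceramic palette, 100 by 80 mm, 20 mm high; origin at the centre of its underside. Not to be moved.
- caliper: Blue plastic caliper lying flat, 150 mm long (x), up to 50 mm wide, 12 mm high; origin under the middle of its beam. Not to be moved.
Things that resemble listed ones, but are neither listed nor needed, are in the scene too. What is shaped like the spool_holder but yellow is not meant.

How it is judged:
On the way, in this order (a step that is already met when the one before it is completed fails the run):
1. the rail is swung out square to the board (value of joint rail above 1.4 rad), for 0.2 s.
2. the spool holder hangs on the inner part of the rail (x of holder_eye in the frame of inner_place between -0.035 and 0.05 m and y of holder_eye in the frame of inner_place between -0.03 and 0.03 m and z of holder_eye in the frame of inner_place between 0 and 0.015 m and angle between spool_holder's own z axis and vertical below 0.35 rad and contact force between spool_holder and the fingers below 0.1 N), for 0.2 s.
3. the ear defenders hang on the outer part of the rail (x of ears_crown in the frame of outer_place between -0.04 and 0.04 m and y of ears_crown in the frame of outer_place between -0.03 and 0.03 m and z of ears_crown in the frame of outer_place between 0 and 0.015 m and angle between ear_defenders's own z axis and vertical below 0.35 rad and contact force between ear_defenders and the fingers below 0.1 N), for 0.2 s.
At the end, for the whole second after the job is handed in: Rail out square (above 1.4 rad). Holder eye 35 mm tipward to 50 mm boardward of the inner place, headband crown within 40 mm of the outer place along the rail; both resting on the bar (0 to 15 mm above its axis, within 30 mm sideways), tilted under 0.35 rad, at rest (value of joint rail above 1.4 rad and x of holder_eye in the frame of inner_place between -0.035 and 0.05 m and y of holder_eye in the frame of inner_place between -0.03 and 0.03 m and z of holder_eye in the frame of inner_place between 0 and 0.015 m and angle between each of spool_holder, ear_defenders's own z axis and vertical below 0.35 rad and x of ears_crown in the frame of outer_place between -0.04 and 0.04 m and y of ears_crown in the frame of outer_place between -0.03 and 0.03 m and z of ears_crown in the frame of outer_place between 0 and 0.015 m and linear speed of each of spool_holder, ear_defenders below 0.03 m/s and angular speed of each of spool_holder, ear_defenders below 0.4 rad/s); the robot touches nothing.
It fails at once if the bottle is moved more than 20 mm (distance of bottle from where it was at the start of the episode above 0.02 m).
It fails at once if the palette is moved more than 20 mm (distance of palette from where it was at the start of the episode above 0.02 m).
It fails at once if the caliper is moved more than 20 mm (distance of caliper from where it was at the start of the episode above 0.02 m).
It fails at once if the spool holder is tipped over (angle between spool_holder's own z axis and vertical above 0.7 rad).
It fails at once if the ear defenders are tipped over (angle between ear_defenders's own z axis and vertical above 0.7 rad).
It also fails if it takes over 72 s, if anything falls off the work surface, if the arm or the gripper's body presses on something with over 40 N, if the wrist force passes 120 N, or if a joint passes its speed limit or range.

## Robot

A 7-joint arm with a two-finger parallel gripper is mounted at the origin on the work surface. World frame = base frame: x ahead of the robot, y to its left, z up, the work surface at z = 0. Lengths are in m, angles in rad, forces in N, time in s.
With the tool pointing down it reaches from about 0.35 to 0.9 m from the base axis. Payload 8.1 kg.
Tool frame: the origin (TCP) lies midway between the tips of the shut fingers; the grasp point (between the pads) lies 19 mm behind it; z points along the fingers, y is the line along which they close (so a half turn about z gives the same grasp; the last joint's range is limited). The gripper opens to 92 mm and grips with 3 to 60 N. Pads are 19 mm wide; open, the fingers measure 130 mm over their backs; the gripper's body (75 mm by 190 mm) begins 47 mm behind the grasp point.
Start: joints at [-1.298, 0.434, 0.025, 1.573, -0.012, 1.134, -0.075], TCP at [0.229, 0.581, 0.227] pointing down, gripper open.
Joint ranges: [-2.62, 2.62], [-0.44, 2.09], [-1.27, 1.32], [0.08, 2.57], [-1.32, 4.46], [0.12, 2], [-2.74, 2.74]. Speed limits (rad/s): [2.22, 2.22, 3.01, 3.01, 3.14, 3.14, 3.14].

## Interface

Orientations are given as a rotation vector (axis times angle).
In Python, from cell import observe, cams, job gives the robot as it stands. The module is installed in compiled form; this text tells all that it offers.
- The arm moves only by the tool step_arm, never from a script. Its argument "steps" is a list of rows, each a list of 6 numbers: the shift along the world's x, y, z in mm, then the turn, a rotation vector about the world's x, y, z in rad. In form: [[dx, dy, dz, rx, ry, rz], ...]. A call has 1 to 20 rows; each row shifts and turns the commanded pose from where the row before left it; what a row does not reach is not made up. A row lasts 1/12 s, in which the tool goes at most 41.7 mm and 7.16 degrees, less where a joint would pass 70% of its speed; a pose out of reach is approached as far as the arm can. A call with a gripper value outside its range is refused whole. "gripper" is the opening, from 0 (shut) to 1 (fully open), set as the call begins (left out, the last holds). The fingers move at their own pace and stop on an object; "force" is the grip in N (left out, the last holds). Time passes only in rows, so rows that do not move let the fingers close. It gives the time, the measured TCP pose, the force, the opening and the grip force at its end, in the units of the state.
- observe(): the state, without advancing time (a new reading comes with each control period).
- cams.get_image(name): name is "scene" or "top" or "wrist"; returns the picture (400x640x3 uint8, red, green, blue); there is no depth.
- cams.get_calibration(name): a dict with "fov_y" (degrees; the focal length in pixels is half the picture's height over the tangent of half this angle, whatever the lens; pixels are square), "cx", "cy" (the principal point, pixels), "dist_coeffs" ([k1, k2, p1, p2, k3] as OpenCV has them; the pictures are not rectified), "world_to_cam" (4x4, takes a point from world to camera coordinates). Camera axes: x right, y up, looking along -z (the intrinsics and any distortion apply to the point x, -y, -z); pixel columns grow to the right and rows downward; lengths in m; the calibration is good to about 2 mm. A picture is of the moment at which its call begins: read the wrist's pose just before it. get_calibration takes no time and is no camera call; for the wrist camera it gives the pose at the moment of the call.
- job.sign_off(): hands the job in; it is judged then, once.
The state is a dict: "clock": time; "joints": joint angles; "dq": joint speeds; "joint_efforts": joint torques, N m; "position": TCP position; "ee_rot": TCP orientation; "force": force on the tool from outside, world axes, zero at the start; "ft_torque": the same for the moment, N m; "width": opening from 0.0 (shut) to 1.0 (fully open); "gripper_force": force on a finger pad.
Only numpy, scipy, OpenCV 4.12 (cv2) and the standard library are available. Lean on these libraries where they do the work, as an engineer would, in place of code of your own. Each camera call takes 0.05 s, during which the arm holds its last target. There are 200 camera calls.

## Working session

There is one attempt and no reset: what is moved stays moved. The work goes in short steps, Python scripts to look and compute and a tool call to move; the robot and the scene stay as the last step left them, time stands still between calls to the robot, and variables do not carry over. Pictures are saved under pics/ and viewed, at most 11 in all, crops included, and the job is handed in when it is done.

Besides the shell and the picture viewer there is one more tool, called after ">>>" by a JSON object that holds its "name" and its "arguments". step_arm: Moves the arm, as the interface text tells. Its arguments: {"type":"object","properties":{"steps":{"type":"array","items":{"type":"array","items":{"type":"number"}}},"gripper":{"type":"number"},"force":{"type":"number"}},"required":["steps"]}

```bash
mkdir -p pics; cat > h.py <<'E'
import numpy as np, cv2
from cell import observe, cams, job
def K(c):
    f=200/np.tan(np.radians(c["fov_y"])/2)
    return np.array([[f,0,c["cx"]],[0,f,c["cy"]],[0,0,1.]])
def ray(c,uv):
    p=cv2.undistortPoints(np.array([[uv]],float),K(c),np.array(c["dist_coeffs"],float))[0,0]
    T=np.linalg.inv(np.array(c["world_to_cam"])); d=T[:3,:3]@np.array([p[0],-p[1],-1.]); return T[:3,3],d/np.linalg.norm(d)
def onz(c,uv,z):
    o,d=ray(c,uv); return o+d*(z-o[2])/d[2]
def proj(c,P):
    T=np.array(c["world_to_cam"]); q=(T[:3,:3]@np.array(P,float).T).T+T[:3,3]; q=q*[1,-1,-1]
    return cv2.projectPoints(q.reshape(-1,1,3),np.zeros(3),np.zeros(3),K(c),np.array(c["dist_coeffs"],float))[0][:,0]
def snap(n,f):
    c=cams.get_calibration(n); im=cams.get_image(n); cv2.imwrite(f"pics/{f}.png",im[:,:,::-1]); return c,im
E
python3 - <<'E'
from h import *
a=snap("scene","scene0");b=snap("top","top0")
for c,_ in(a,b): T=np.linalg.inv(c["world_to_cam"]); print(T[:3,3].round(3),(-T[:3,2]).round(2),c["fov_y"],c["dist_coeffs"])
print(observe())
E
```

```text
[1.457 0.626 0.869] [-0.7  -0.44 -0.56] 45.75043724856373 [-0.13241795  0.          0.          0.          0.        ]
[0.4   0.032 1.378] [ 0.11  0.   -0.99] 43.61283885612875 [-0.11871172  0.          0.          0.          0.        ]
{'clock': 0.1, 'joints': array([-1.29759639,  0.43516586,  0.02500747,  1.57400161, -0.01161988,
        1.13401495, -0.07509255]), 'dq': array([ 0.00010137, -0.00195481,  0.00089984, -0.00345301, -0.00042711,
       -0.00042573, -0.00024292]), 'joint_efforts': array([ 2.95067526e-03, -6.69129968e+01,  9.87930112e-01, -3.15145898e+01,
       -6.05727104e-02,  3.72485281e-02,  8.61478816e-05]), 'position': array([0.22927735, 0.58092857, 0.22601779]), 'ee_rot': array([-5.86966724e-01, -3.08612521e+00,  2.25742673e-03]), 'force': array([-0.00763083,  0.17239089,  0.78573819]), 'ft_torque': array([-0.0013963 ,  0.06108597,  0.03641505]), 'gripper_force': 0.0, 'width': 1.00081990021991}
```

View pics/scene0.png

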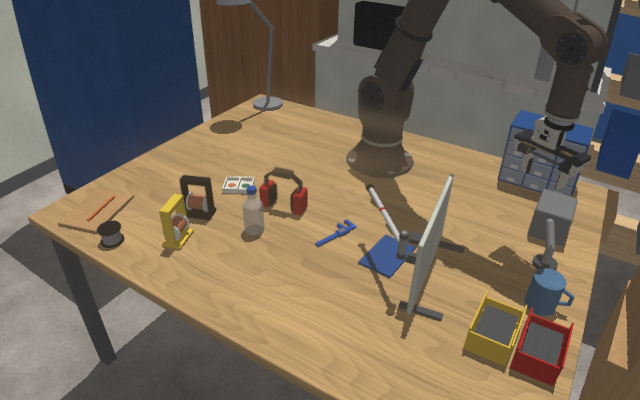

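View pics/top0.png

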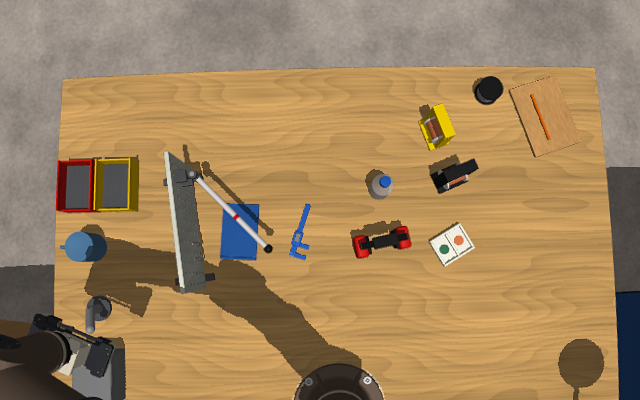

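The scene shows the robot at the back. Rack hinge is at top px (193,174), the rail is partly folded with its tip at (268,249), and the red band is at about (236,216). 

Lookalikes for the holder:
- Black frame at top (454,176) / scene (197,197): this is the one wanted.
- Yellow frame at top (436,126) / scene (175,222): decoy.

The red and black ear defenders are at top (382,242), and the red bin at (75,185) is not them. I'll measure with colour masks next and check the choice in a close crop.

```bash
python3 - <<'E'
from h import *
c,im=snap("top","top1"); cs,ims=snap("scene","scene1")
for n,uv,z in [("hinge",(193,174),.165),("tip",(268,249),.165),("band",(236,216),.165),("boardA",(167,153),.225),("boardB",(188,292),.225),("bottle",(385,181),.15),("palette",(452,244),.02),("cal1",(307,206),.01),("cal2",(297,257),.01)]:
    print(n,onz(c,uv,z).round(3))
hsv=cv2.cvtColor(im,cv2.COLOR_RGB2HSV)
def blobs(m,box,name,z,mn=15):
    x0,y0,x1,y1=box; M=np.zeros(m.shape[:2],np.uint8); M[y0:y1,x0:x1]=m[y0:y1,x0:x1]
    for k in cv2.findContours(M,0,2)[0]:
        if cv2.contourArea(k)<mn: continue
        (u,v),s,a=cv2.minAreaRect(k); bp=[onz(c,p,z)[:2].round(3) for p in cv2.boxPoints(((u,v),s,a))]
        print(name,(round(u),round(v)),onz(c,(u,v),z).round(3),"corners",bp)
red=((hsv[...,0]<8)|(hsv[...,0]>172))&(hsv[...,1]>150)&(hsv[...,2]>70)
blobs((red*255).astype(np.uint8),(340,215,420,270),"cup",.075)
dark=((im.max(2)<60)*255).astype(np.uint8)
blobs(dark,(340,215,420,270),"crown",.135); blobs(dark,(425,150,490,205),"holder",.13)
blobs(dark,(255,235,285,262),"tip",.165)
A=cv2.resize(im[100:300,340:500],None,fx=3.2,fy=3.0,interpolation=2); 
A=cv2.resize(im[145:265,345:495],(750,600),interpolation=2)
cv2.imwrite("pics/crop1.png",A[:,:,::-1])
E
```

```text
hinge [0.622 0.35  0.165]
tip [0.433 0.165 0.165]
band [0.515 0.242 0.165]
boardA [0.664 0.398 0.225]
boardB [0.336 0.345 0.225]
bottle [ 0.596 -0.127  0.15 ]
palette [ 0.439 -0.321  0.02 ]
cal1 [0.553 0.073 0.01 ]
cal2 [0.414 0.103 0.01 ]
cup (360, 246) [ 0.438 -0.066  0.075] corners [array([ 0.463, -0.043]), array([ 0.47 , -0.077]), array([ 0.413, -0.088]), array([ 0.406, -0.054])]
cup (403, 237) [ 0.46  -0.178  0.075] corners [array([ 0.486, -0.158]), array([ 0.491, -0.192]), array([ 0.433, -0.198]), array([ 0.429, -0.164])]
crown (384, 241) [ 0.447 -0.12   0.135] corners [array([ 0.458, -0.056]), array([ 0.481, -0.175]), array([ 0.437, -0.183]), array([ 0.414, -0.064])]
holder (457, 184) [ 0.588 -0.312  0.13 ] corners [array([ 0.582, -0.287]), array([ 0.601, -0.335]), array([ 0.594, -0.338]), array([ 0.575, -0.29 ])]
holder (455, 174) [ 0.613 -0.31   0.13 ] corners [array([ 0.614, -0.244]), array([ 0.663, -0.356]), array([ 0.613, -0.376]), array([ 0.564, -0.265])]
tip (268, 248) [0.435 0.164 0.165] corners [array([0.435, 0.176]), array([0.446, 0.163]), array([0.435, 0.152]), array([0.424, 0.165])]
```

View pics/crop1.png

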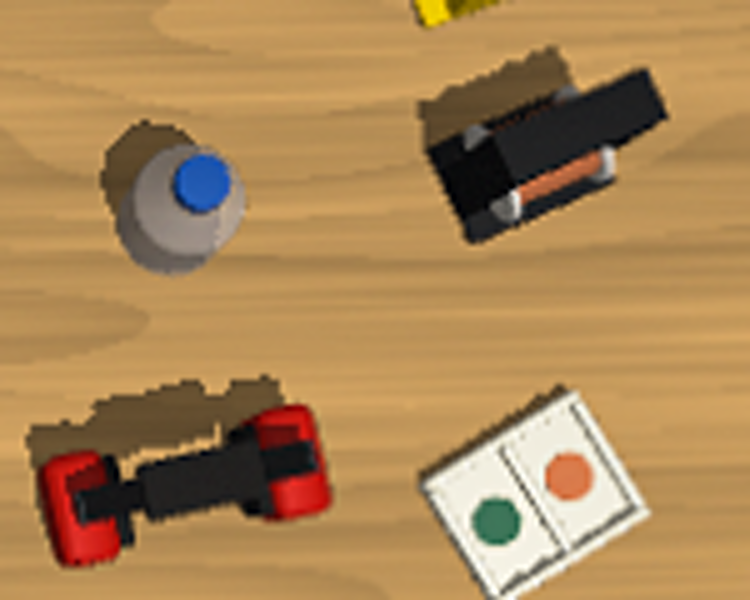

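The crop confirms the black holder, with bar-top corners at top px ≈(443,172), (447,183), (478,168), (475,159). The crown corners are ≈(372,239), (375,249), (398,243), (396,233). I'll swing the rail first, from its robot side, with shut fingers.

>>> {"name": "step_arm", "arguments": {"steps": [[0,0,35,0,0,0],[0,0,40,0,0,-0.11],[18,-29,20,0,0,-0.11],[18,-29,0,0,0,-0.11],[18,-29,0,0,0,-0.11],[18,-29,0,0,0,-0.11],[18,-29,0,0,0,-0.11],[18,-29,0,0,0,-0.12],[18,-29,0,0,0,0],[18,-29,0,0,0,0],[18,-29,0,0,0,0],[18,-29,0,0,0,0],[18,-29,0,0,0,0],[16,-28,0,0,0,0],[0,0,0,0,0,0],[0,0,0,0,0,0]], "gripper": 0}}

```text
clock: 1.53
position: [0.4442, 0.2325, 0.3218]
ee_rot: [1.722, 2.627, 0.0]
force: [0.3, 1.3, 0.2]
width: 0.008
gripper_force: 0.0
```

```bash
python3 - <<'E'
from h import *
c=cams.get_calibration("top")
H=[np.array(q)/5+[345,145] for q in [(490,137),(512,188),(667,117),(648,68)]]
C=[np.array(q)/5+[345,145] for q in [(137,470),(150,520),(265,492),(255,440)]]
for n,Q,z in(("holder",H,.13),("crown",C,.135)):
    P=np.array([onz(c,q,z)[:2] for q in Q]); L=(P[3]+P[2]-P[0]-P[1])/2; W=(P[1]+P[2]-P[0]-P[3])/2
    print(n,P.mean(0).round(4),np.linalg.norm(L).round(3),np.linalg.norm(W).round(3),"xdir deg",np.degrees(np.arctan2(L[1],L[0])).round(1))
E
```

```text
holder [ 0.6227 -0.3254] 0.091 0.028 xdir deg -67.3
crown [ 0.4473 -0.1243] 0.06 0.026 xdir deg -77.5
```

>>> {"name": "step_arm", "arguments": {"steps": [[0,0,-40,0,0,0],[0,0,-40,0,0,0],[0,0,-40,0,0,0],[0,0,-30,0,0,0],[0,0,-22,0,0,0],[0,0,0,0,0,0],[9,-8,0,0,0,0],[9,-8,0,0,0,0],[9,-8,0,0,0,0],[9,-8,0,0,0,0],[9,-8,0,0,0,0],[9,-8,0,0,0,0],[9,-8,0,0,0,0],[9,-8,0,0,0,0],[9,-7,0,0,0,0],[6,-4,0,0,0,0],[0,0,0,0,0,0]]}}

```text
clock: 2.95
position: [0.532, 0.1576, 0.1498]
ee_rot: [1.719, 2.628, -0.0]
force: [-0.4, -1.2, 0.4]
width: 0.006
gripper_force: 0.0
```

>>> {"name": "step_arm", "arguments": {"steps": [[9,-2,0,0,0,0],[9,-2,0,0,0,0],[9,-2,0,0,0,0],[9,-2,0,0,0,0],[9,-2,0,0,0,0],[9,-2,0,0,0,0],[9,-2,0,0,0,0],[9,-2,0,0,0,0],[9,-1,0,0,0,0],[7,-1,0,0,0,0],[0,0,0,0,0,0],[0,0,0,0,0,0]]}}

```text
clock: 3.95
position: [0.619, 0.1409, 0.1497]
ee_rot: [1.717, 2.63, -0.0]
force: [-0.0, -0.6, -1.1]
width: 0.005
gripper_force: 0.0
```

```bash
python3 - <<'E'
from h import *
snap("top","top2")
E
```

```text
(no output)
```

View pics/top2.png

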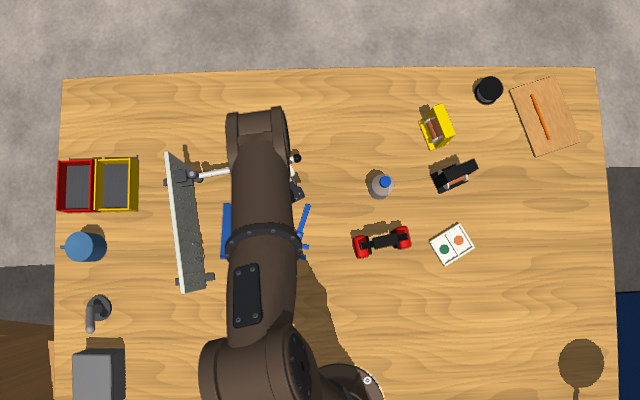

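The rail now points square, with its tip at px (297,158). I'll back off, lift, and measure on the way to the holder.

>>> {"name": "step_arm", "arguments": {"steps": [[-20,-3,0,0,0,0],[-10,0,35,0,0,0],[0,0,40,0,0,0],[0,-10,40,0,0,0],[0,-30,35,0,0,0],[2,-36,0,0,0,0],[2,-38,0,0,0,0],[2,-38,0,0,0,0],[2,-38,0,0,0,0],[2,-38,0,0,0,0],[2,-38,0,0,0,0],[2,-38,0,0,0,0],[3,-38,0,0,0,0],[4,-38,0,0,0,0],[5,-35,0,0,0,0],[5,-26,0,0,0,0],[0,0,0,0,0,0],[0,0,0,0,0,0]], "gripper": 0.5}}

```text
clock: 5.5
position: [0.6185, -0.3018, 0.2961]
ee_rot: [-1.721, -2.628, 0.001]
force: [0.5, 0.1, -0.7]
width: 0.496
gripper_force: 0.0
```

```bash
python3 - <<'E'
from h import *
o=observe();print(o['position'].round(4),o['ee_rot'].round(3),o['width'],o['joints'].round(2))
c,im=snap("top","top3"); snap("wrist","wrist3")
m=((im.max(2)<60)*255).astype(np.uint8); M=np.zeros_like(m); M[140:172,285:312]=m[140:172,285:312]
hsv=cv2.cvtColor(im,cv2.COLOR_RGB2HSV); r=(((hsv[...,0]<8)|(hsv[...,0]>172))&(hsv[...,1]>120)).astype(np.uint8); R=np.zeros_like(r);R[140:190,200:300]=r[140:190,200:300]
for X in(M,R):
    for k in cv2.findContours(X,0,2)[0]:
        if cv2.contourArea(k)>5:
            u=cv2.minAreaRect(k)[0]; print(u,cv2.contourArea(k),onz(c,u,.165).round(4))
cv2.imwrite("pics/c3.png",np.hstack([cv2.resize(im[130:230,150:310],(480,300))[:,:,::-1],cv2.resize(cv2.imread("pics/wrist3.png"),(320,200)).copy() if 0 else np.zeros((300,1,3),np.uint8)]))
E
```

```text
[ 0.6185 -0.3018  0.2961] [-1.721e+00 -2.628e+00  1.000e-03] 0.4963973793542058 [ 0.08  0.53  0.51  1.32 -0.25  1.36  0.99]
(297.0, 157.5) 33.0 [0.6572 0.0906 0.165 ]
(252.5, 165.5) 12.5 [0.6397 0.201  0.165 ]
```

View pics/wrist3.png

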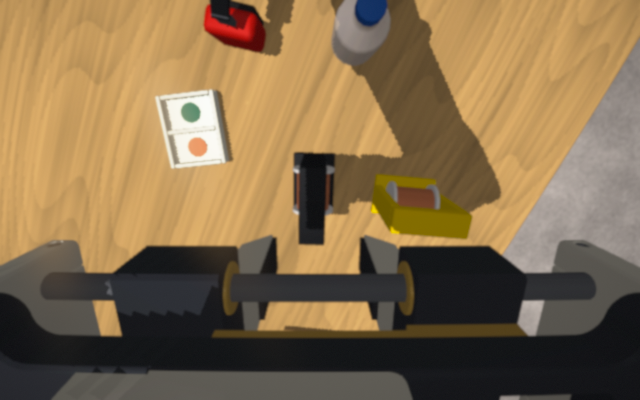

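```bash
python3 - <<'E'
from h import *
c=cams.get_calibration("wrist")
for uv in((300,243),(325,243),(312,243),(313,200)): print(uv,onz(c,uv,.13).round(4))
ce=np.array([.6227,-.3254]); x=np.array([np.cos(np.radians(-67.3)),np.sin(np.radians(-67.3))])
print(ce+.045*x, ce-.045*x, proj(c,[[*(ce+.045*x),.13],[*(ce-.045*x),.13],[*ce,.13]]))
E
```

```text
(300, 243) [ 0.6279 -0.3685  0.13  ]
(325, 243) [ 0.654 -0.357  0.13 ]
(312, 243) [ 0.6405 -0.363   0.13  ]
(313, 200) [ 0.6212 -0.3158  0.13  ]
[ 0.64006577 -0.36691421] [ 0.60533423 -0.28388579] [[310.31148075 245.78926588]
 [311.34523459 167.69650025]
 [310.80581381 208.19231252]]
```

>>> {"name": "step_arm", "arguments": {"steps": [[4.5,-21.5,0,0,0,0],[0,0,-30,0,0,0],[0,0,-40,0,0,0],[0,0,-40,0,0,0],[0,0,-30,0,0,0],[0,0,-20,0,0,0],[0,0,-12,0,0,0],[0,0,-6,0,0,0],[0,0,0,0,0,0],[0,0,0,0,0,0]]}}

```text
clock: 6.43
position: [0.6247, -0.3211, 0.1198]
ee_rot: [1.714, 2.631, 0.001]
force: [0.6, 0.1, 0.8]
width: 0.499
gripper_force: 0.0
```

>>> {"name": "step_arm", "arguments": {"steps": [[0,0,0,0,0,0],[0,0,0,0,0,0],[0,0,0,0,0,0],[0,0,0,0,0,0],[0,0,0,0,0,0],[0,0,0,0,0,0],[0,0,0,0,0,0],[0,0,0,0,0,0]], "gripper": 0, "force": 35}}

```text
clock: 7.1
position: [0.6243, -0.3219, 0.1196]
ee_rot: [1.716, 2.63, 0.0]
force: [-1.3, -1.4, 6.0]
width: 0.322
gripper_force: 34.8
```

>>> {"name": "step_arm", "arguments": {"steps": [[0,0,10,0,0,0],[0,0,20,0,0,0],[0,0,30,0,0,0],[0,0,35,0,0,0],[0,0,35,0,0,0],[0,0,35,0,0,0],[0,0,20,0,0,0],[0,0,0,0,0,0]]}}

```text
clock: 7.77
position: [0.6253, -0.3224, 0.3095]
ee_rot: [1.712, 2.625, 0.002]
force: [0.3, -0.3, -2.4]
width: 0.32
gripper_force: 34.8
```

>>> {"name": "step_arm", "arguments": {"steps": [[3,20,0,0,0,0.08],[3,25,0,0,0,0.1],[3,25,0,0,0,0.1],[3,25,0,0,0,0.1],[3,25,0,0,0,0.1],[3,25,0,0,0,0.1],[3,25,0,0,0,0.1],[3,25,0,0,0,0.1],[3,25,0,0,0,0.1],[3,25,0,0,0,0.1],[3,25,0,0,0,0.1],[3,25,0,0,0,0.1],[3,25,0,0,0,0.1],[3,20,0,0,0,0.033],[1,8,0,0,0,0],[0,0,0,0,0,0],[0,0,0,0,0,0]]}}

```text
clock: 9.18
position: [0.6667, 0.0258, 0.3029]
ee_rot: [0.242, -3.131, 0.002]
force: [0.7, -0.4, -3.2]
width: 0.319
gripper_force: 34.8
```

>>> {"name": "step_arm", "arguments": {"steps": [[0,0,-20,0,0,0],[0,0,-30,0,0,0],[0,0,-30,0,0,0],[0,0,-20,0,0,0],[0,0,-11,0,0,0],[0,0,0,0,0,0],[0,0,0,0,0,0]]}}

```text
clock: 9.77
position: [0.6671, 0.0253, 0.1929]
ee_rot: [-0.243, 3.132, -0.001]
force: [0.5, -0.4, -1.9]
width: 0.324
gripper_force: 34.8
```

```bash
python3 - <<'E'
from h import *
c,im=snap("scene","scene4"); o=observe(); print(o['position'].round(4))
hi=np.array([.6172,.3425]); d=np.array([.157,-.988]);h=o['position'][:2]
pts=[[*hi,.165],[*(hi+.255*d),.165],[*(hi+.095*d),.165],[*h,o['position'][2]-.0056]]
x0,y0,x1,y1=300,120,460,240
A=cv2.resize(im[y0:y1,x0:x1],(800,600),interpolation=2)
for p in proj(c,pts): cv2.circle(A,tuple(int(v) for v in (p-[x0,y0])*5),4,(0,255,0),1)
cv2.imwrite("pics/c4.png",A[:,:,::-1])
E
```

```text
[0.6678 0.0257 0.1939]
```

View pics/c4.png

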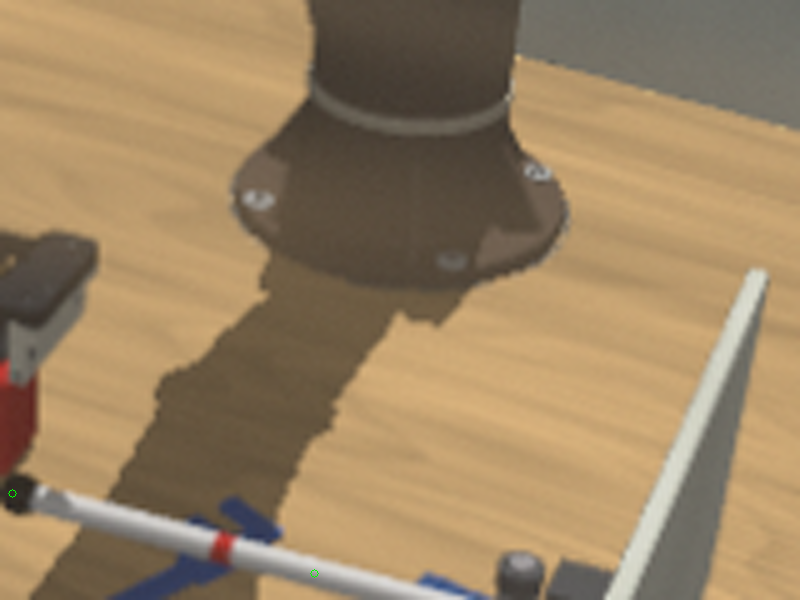

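The projected points land on the rail: the tip is about 1 px off and the inner point is on the axis. Next I'll check the held holder.

```bash
python3 - <<'E'
from h import *
c=cams.get_calibration("scene"); im=cv2.imread("pics/scene4.png")[:,:,::-1]
h=np.array([.6675,.0255]);d=np.array([.157,-.988]);n=np.array([.988,.157]);z=.1877
pts=[[*h,z],[*(h+.045*n),z],[*(h-.045*n),z],[*h,z-.041],[*(np.array([.6172,.3425])+.255*d),.165]]
x0,y0,x1,y1=200,140,360,260
A=cv2.resize(im[y0:y1,x0:x1],(800,600),interpolation=2)
for p in proj(c,pts): cv2.circle(A,tuple(int(v) for v in (p-[x0,y0])*5),4,(0,255,0),1)
cv2.imwrite("pics/c5.png",A[:,:,::-1])
E
```

```text
(no output)
```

View pics/c5.png

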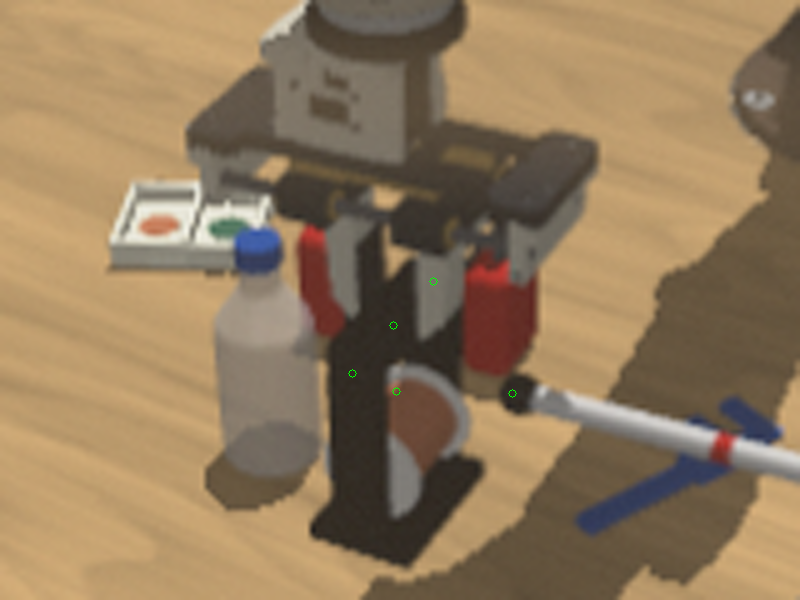

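The holder hangs upright, with its window at the ball's height and facing the rail. I'm threading it on now.

>>> {"name": "step_arm", "arguments": {"steps": [[-1.6,10,0,0,0,0],[-1.6,10,0,0,0,0],[-1.6,10,0,0,0,0],[-1.6,10,0,0,0,0],[-1.6,10,0,0,0,0],[-1.6,10,0,0,0,0],[-1.6,10,0,0,0,0],[-1.6,10,0,0,0,0],[-1.6,10,0,0,0,0],[-1.6,10,0,0,0,0],[0,0,0,0,0,0]]}}

```text
clock: 10.73
position: [0.6502, 0.1304, 0.1922]
ee_rot: [0.252, -3.131, -0.003]
force: [-0.0, 0.5, -2.4]
width: 0.326
gripper_force: 34.8
```

>>> {"name": "step_arm", "arguments": {"steps": [[-1.6,10,0,0,0,0],[-1.6,10,0,0,0,0],[-1.6,10,0,0,0,0],[-1.6,10,0,0,0,0],[-1.6,10,0,0,0,0],[-1.6,10,0,0,0,0],[-1.6,10,0,0,0,0],[-1.6,10,0,0,0,0],[-1.6,10,0,0,0,0],[-1.6,10,0,0,0,0],[-1.6,10,0,0,0,0],[-1.6,10,0,0,0,0],[-0.8,5,0,0,0,0],[0,0,0,0,0,0],[0,0,0,0,0,0]]}}

```text
clock: 11.98
position: [0.6309, 0.2518, 0.1923]
ee_rot: [0.247, -3.132, 0.0]
force: [0.9, 0.5, -2.4]
width: 0.323
gripper_force: 34.8
```

>>> {"name": "step_arm", "arguments": {"steps": [[0,0,-4,0,0,0],[0,0,-4,0,0,0],[0,0,-3,0,0,0],[0,0,-2,0,0,0],[0,0,0,0,0,0],[0,0,0,0,0,0]]}}

```text
clock: 12.48
position: [0.6309, 0.2516, 0.1792]
ee_rot: [0.246, -3.132, 0.0]
force: [0.6, 0.2, -2.7]
width: 0.322
gripper_force: 34.8
```

>>> {"name": "step_arm", "arguments": {"steps": [[0,0,-1,0,0,0],[0,0,-1,0,0,0],[0,0,0,0,0,0],[0,0,0,0,0,0]]}}

```text
clock: 12.82
position: [0.6309, 0.2518, 0.1774]
ee_rot: [-0.247, 3.132, 0.0]
force: [-0.0, -0.5, -3.8]
width: 0.325
gripper_force: 34.8
```

>>> {"name": "step_arm", "arguments": {"steps": [[0,0,-1,0,0,0],[0,0,-0.7,0,0,0],[0,0,0,0,0,0],[0,0,0,0,0,0]]}}

```text
clock: 13.15
position: [0.6313, 0.2519, 0.177]
ee_rot: [-0.246, 3.13, 0.001]
force: [-2.4, -0.6, 5.7]
width: 0.321
gripper_force: 34.8
```

Contact shows in the force reading, so the bar is on the rail. Releasing and lifting.

>>> {"name": "step_arm", "arguments": {"steps": [[0,0,0,0,0,0],[0,0,0,0,0,0],[0,0,0,0,0,0],[0,0,0,0,0,0],[0,0,10,0,0,0],[0,0,20,0,0,0],[0,0,35,0,0,0],[0,0,40,0,0,0],[0,-10,25,0,0,0],[0,-30,0,0,0,0],[0,-38,0,0,0,0],[0,-38,0,0,0,0],[0,0,0,0,0,0]], "gripper": 0.55}}

```text
clock: 14.23
position: [0.6319, 0.1252, 0.3074]
ee_rot: [-0.23, 3.131, -0.008]
force: [0.3, -1.4, 0.3]
width: 0.548
gripper_force: 0.0
```

```bash
python3 - <<'E'
from h import *
c,im=snap("scene","scene6")
A=cv2.resize(im[150:270,280:440],(640,480),interpolation=2); cv2.imwrite("pics/c6.png",A[:,:,::-1])
E
```

```text
(no output)
```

View pics/c6.png

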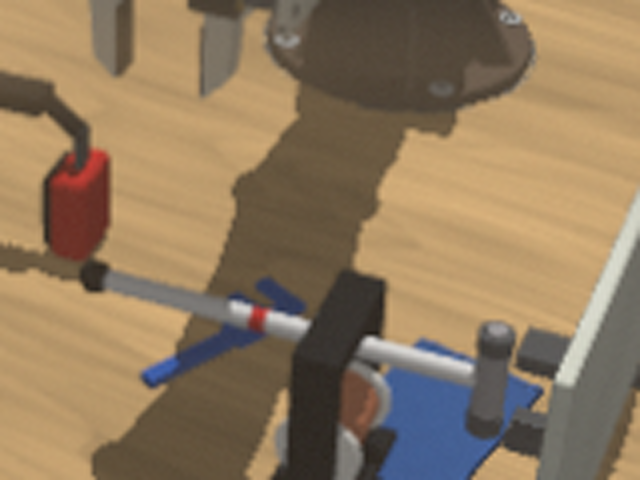

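The holder hangs upright from its bar at (340,300) in the crop, inside the red band at (260,318). On to the ear defenders.

>>> {"name": "step_arm", "arguments": {"steps": [[-8,-10,0,0,0,-0.08],[-12,-16,0,0,0,-0.1],[-12,-16,0,0,0,-0.1],[-12,-16,0,0,0,-0.1],[-12,-16,0,0,0,-0.1],[-12,-16,0,0,0,-0.1],[-12,-16,0,0,0,-0.1],[-12,-16,0,0,0,-0.1],[-12,-16,0,0,0,-0.1],[-12,-16,0,0,0,-0.1],[-12,-16,0,0,0,-0.1],[-12,-16,0,0,0,-0.1],[-12,-16,0,0,0,-0.1],[-12,-16,0,0,0,-0.1],[-12,-16,0,0,0,-0.1],[-8,-14,0,0,0,-0.03],[0,0,0,0,0,0],[0,0,0,0,0,0]]}}

```text
clock: 15.78
position: [0.4471, -0.1123, 0.3062]
ee_rot: [1.964, 2.451, 0.002]
force: [1.0, -0.0, 0.1]
width: 0.55
gripper_force: 0.0
```

```bash
python3 - <<'E'
from h import *
o=observe();print(o['position'].round(4),o['ee_rot'].round(3),o['joints'].round(2))
c,im=snap("wrist","wrist7")
ce=np.array([.448,-.123]);a=np.radians(-78);x=np.array([np.cos(a),np.sin(a)]);y=np.array([-x[1],x[0]])
A=im.copy()
for p in proj(c,[[*(ce+i*.031*x+j*.015*y),.135] for i in(-1,1) for j in(-1,1)]): print(p.round(1)); cv2.circle(A,tuple(int(v) for v in p),3,(0,255,0),1)
cv2.imwrite("pics/w7.png",A[:,:,::-1])
E
```

```text
[ 0.4471 -0.1123  0.3062] [1.964e+00 2.451e+00 2.000e-03] [-0.31  0.09  0.49  1.86 -0.04  1.21  0.41]
[302.8 165.6]
[330.7 165.8]
[303. 220.]
[329.5 220.2]
```

View pics/w7.png

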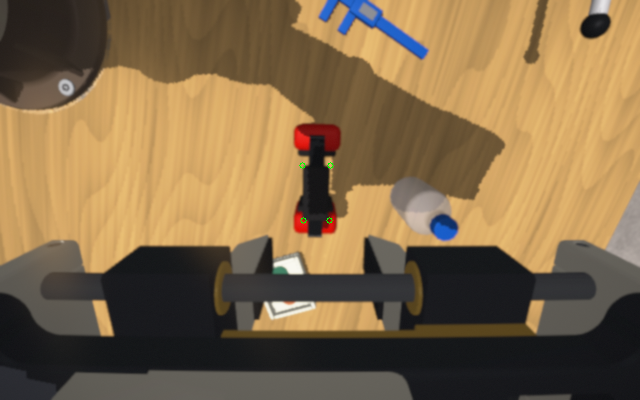

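The wrist view shows the crown at about (316,190), where predicted. Descending to grip it.

>>> {"name": "step_arm", "arguments": {"steps": [[1,-11,0,0,0,0],[0,0,-30,0,0,0],[0,0,-40,0,0,0],[0,0,-40,0,0,0],[0,0,-35,0,0,0],[0,0,-20,0,0,0],[0,0,-14,0,0,0],[0,0,-6,0,0,0],[0,0,0,0,0,0],[0,0,0,0,0,0]]}}

```text
clock: 16.67
position: [0.4486, -0.1229, 0.121]
ee_rot: [1.965, 2.451, 0.0]
force: [0.7, 0.0, 0.5]
width: 0.549
gripper_force: 0.0
```

>>> {"name": "step_arm", "arguments": {"steps": [[0,0,0,0,0,0],[0,0,0,0,0,0],[0,0,0,0,0,0],[0,0,0,0,0,0],[0,0,0,0,0,0],[0,0,0,0,0,0],[0,0,0,0,0,0],[0,0,0,0,0,0]], "gripper": 0, "force": 35}}

```text
clock: 17.33
position: [0.4483, -0.1233, 0.1213]
ee_rot: [1.966, 2.449, 0.001]
force: [-1.7, 0.5, 7.0]
width: 0.322
gripper_force: 34.8
```

>>> {"name": "step_arm", "arguments": {"steps": [[0,0,10,0,0,0],[0,0,20,0,0,0],[0,0,35,0,0,0],[0,0,35,0,0,0],[0,0,35,0,0,0],[0,0,35,0,0,0],[0,0,25,0,0,0],[0,0,10,0,0,0],[0,0,0,0,0,0]]}}

```text
clock: 18.08
position: [0.4487, -0.1235, 0.3277]
ee_rot: [1.965, 2.447, 0.004]
force: [-0.1, 0.5, -3.2]
width: 0.322
gripper_force: 34.8
```

>>> {"name": "step_arm", "arguments": {"steps": [[7,10,0,0,0,0.06],[13,17,0,0,0,0.1],[13,17,0,0,0,0.1],[13,17,0,0,0,0.1],[13,17,0,0,0,0.1],[13,17,0,0,0,0.1],[13,17,0,0,0,0.1],[13,17,0,0,0,0.1],[13,17,0,0,0,0.1],[13,17,0,0,0,0.1],[13,17,0,0,0,0.1],[13,17,0,0,0,0.1],[13,17,0,0,0,0.1],[13,17,0,0,0,0.1],[13,17,0,0,0,0.1],[12,17,0,0,0,0.05],[0,0,0,0,0,0],[0,0,0,0,0,0],[0,0,0,0,0,0]]}}

```text
clock: 19.67
position: [0.6481, 0.1409, 0.3234]
ee_rot: [0.244, -3.129, 0.002]
force: [-0.9, -0.5, -2.5]
width: 0.325
gripper_force: 34.8
```

```bash
python3 - <<'E'
from h import *
o=observe();print(o['position'].round(4),o['ee_rot'].round(3))
c,im=snap("scene","scene8")
A=cv2.resize(im[130:270,270:430],(640,560),interpolation=2); cv2.imwrite("pics/c8.png",A[:,:,::-1])
E
```

```text
[0.6481 0.1409 0.3234] [ 2.440e-01 -3.129e+00  2.000e-03]
```

View pics/c8.png

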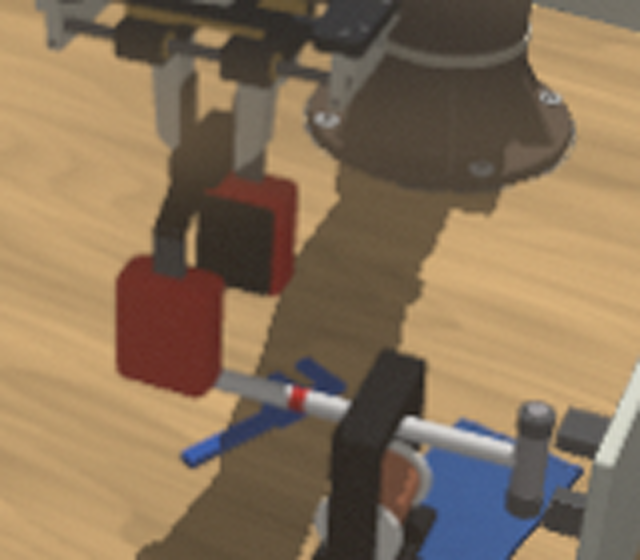

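The ear defenders (cups at (170,325) and (250,235)) are astride the rail, with the tip and band clear. Lowering.

>>> {"name": "step_arm", "arguments": {"steps": [[0,0,-10,0,0,0],[0,0,-15,0,0,0],[0,0,-20,0,0,0],[0,0,-20,0,0,0],[0,0,-20,0,0,0],[0,0,-20,0,0,0],[0,0,-15,0,0,0],[0,0,-12,0,0,0],[0,0,-6,0,0,0],[0,0,-3,0,0,0],[0,0,0,0,0,0],[0,0,0,0,0,0]]}}

```text
clock: 20.72
position: [0.6494, 0.1418, 0.1854]
ee_rot: [-0.246, 3.131, 0.0]
force: [0.5, -0.2, -2.4]
width: 0.324
gripper_force: 34.8
```

>>> {"name": "step_arm", "arguments": {"steps": [[0,0,-1.5,0,0,0],[0,0,-1,0,0,0],[0,0,0,0,0,0],[0,0,0,0,0,0]]}}

```text
clock: 21.05
position: [0.649, 0.1418, 0.1824]
ee_rot: [-0.246, 3.132, 0.0]
force: [-0.1, 0.2, -3.0]
width: 0.322
gripper_force: 34.8
```

>>> {"name": "step_arm", "arguments": {"steps": [[0,0,-2,0,0,0],[0,0,-2,0,0,0],[0,0,0,0,0,0],[0,0,0,0,0,0]]}}

```text
clock: 21.38
position: [0.6488, 0.1418, 0.1779]
ee_rot: [0.247, -3.131, 0.0]
force: [0.7, 1.3, -3.6]
width: 0.321
gripper_force: 34.8
```

>>> {"name": "step_arm", "arguments": {"steps": [[0,0,-1,0,0,0],[0,0,0,0,0,0],[0,0,0,0,0,0]]}}

```text
clock: 21.63
position: [0.6489, 0.1418, 0.1771]
ee_rot: [0.247, -3.132, 0.0]
force: [-0.1, -0.2, -2.7]
width: 0.321
gripper_force: 34.8
```

>>> {"name": "step_arm", "arguments": {"steps": [[0,0,-1,0,0,0],[0,0,-0.7,0,0,0],[0,0,0,0,0,0],[0,0,0,0,0,0]]}}

```text
clock: 21.97
position: [0.6493, 0.1418, 0.1761]
ee_rot: [-0.246, 3.131, 0.0]
force: [-0.3, -0.1, 3.0]
width: 0.322
gripper_force: 34.8
```

Contact again. Releasing and lifting clear.

>>> {"name": "step_arm", "arguments": {"steps": [[0,0,0,0,0,0],[0,0,0,0,0,0],[0,0,0,0,0,0],[0,0,0,0,0,0],[0,0,8,0,0,0],[0,0,15,0,0,0],[0,0,30,0,0,0],[0,0,40,0,0,0],[0,0,40,0,0,0],[0,0,20,0,0,0],[-20,-30,0,0,0,0],[-20,-30,0,0,0,0],[-20,-30,0,0,0,0],[0,0,0,0,0,0],[0,0,0,0,0,0],[0,0,0,0,0,0],[0,0,0,0,0,0],[0,0,0,0,0,0]], "gripper": 0.55}}

```text
clock: 23.47
position: [0.5893, 0.0531, 0.3283]
ee_rot: [0.249, -3.131, -0.001]
force: [0.2, 0.3, -0.1]
width: 0.551
gripper_force: 0.0
```

```bash
python3 - <<'E'
from h import *
c,im=snap("scene","scene9")
A=cv2.resize(im[130:270,270:430],(640,560),interpolation=2); cv2.imwrite("pics/c9.png",A[:,:,::-1])
E
```

```text
(no output)
```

View pics/c9.png

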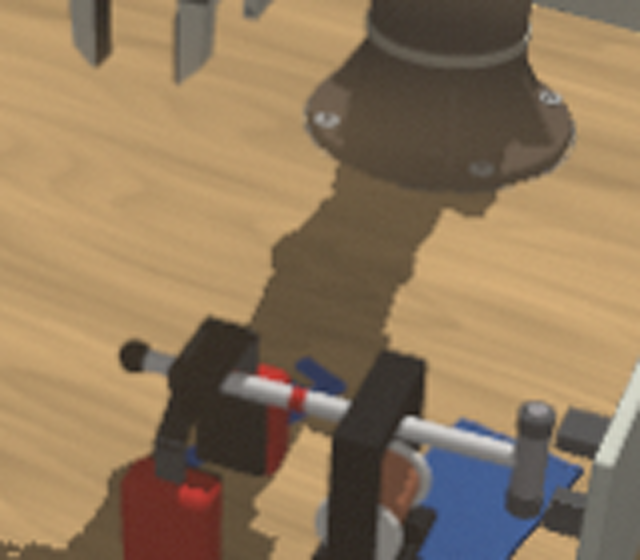

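Both hang upright: ear defenders between the tip (135,355) and the band (298,400), and the holder inside the band. The arm is clear.

```bash
python3 -c "
from cell import job; print(job.sign_off())"
```

```text
the job is handed in; nothing more can be done
None
```

The job is handed in (no verdict came back): the rail measured about 1.57 rad, and the last picture shows the spool holder on the inner part and the ear defenders on the outer part, both upright with the arm clear; I saw no contact with the bottle, palette or caliper.

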